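# Set the globe's hour dial and snap its pole cap home

### The job

Finish the assembly of the globe on the wooden stand. First turn the knurled hour dial at its north pole until the raised pointer lines up with the brass meridian arm and the dial rests in that click position, because the cap covers the dial's hub afterwards. Then take the smaller of the two brass caps, set it over the stud in the middle of the dial and press it straight down until it clicks and sits fully home on its seat; the dial must stay set. Do not let go: finish while your fingers are still on the cap and pressing it firmly down on its seat. Leave the wider cap, the eraser and the little glass ink jar where they are.

Things in the scene. Friction and masses are not known exactly. Their poses are not given: they have to be found in the camera images.
- globe_stand: Painted globe, 210 mm wide, axis upright, on a wooden foot 160 mm wide, fixed to the table. Origin: on the table under the axis; z up. Its +x points from the axis to the brass meridian arm, a strip 12 mm wide with a dark rib that runs up that side of the globe to the north pole. The pole is 234 mm above the table; round the dial nothing stands higher than 10 mm above the pole.
- dial_axis (a point): Point on the globe's upright axis, in the middle of the hour dial's height, 252 mm above the table. The dial is a knurled aluminium ring 54 mm in diameter and 13 mm high (from 245.5 to 258.5 mm above the table), free all round the rim for fingers from above.
- hour_dial (a joint): Angle of the hour dial, rad: 0 when its pointer lies over the meridian arm (along globe_stand's +x), growing counterclockwise seen from above. It clicks into positions 30 degrees (0.524 rad) apart, one at 0, and a spring draws it in from about 10 degrees either side; turning it takes about 0.1 N m. It starts one or two clicks counterclockwise of 0.
- dial_pointer (a point): Top of the dial at its raised dark pointer (a blunt arrow 6 mm wide, 4 mm high), 25 mm from the dial's axis; it turns with the dial.
- stud_seat (a point): Centre of the top of the brass seat collar (34 mm wide) in the middle of the dial, on the globe's axis, 262 mm above the table; the cap's underside rests here when fully home. From it rises the snap stud: domed core 12.4 mm wide and 12.4 mm high, with four spring barbs that spread to 19 mm across, centred 7 mm above the collar.
- cap: The smaller brass cap, to be fitted; stands mouth down. Skirt 38 mm wide, 15 mm high; on it a knob 22 mm wide up to 36 mm. Hold the knob, push on knob or skirt top. Origin: centre of underside, z up. Mouth 15.6 mm. Its underside meets the stud's dome 12 mm above stud_seat, the barbs at 8 mm (then takes 8 to 14 N), snaps below 4 mm (force drops), rests on the hard collar at 0. 40 to 85 g.
- wide_cap: The other cap, for a larger globe, to be left alone: same brass and shape but wider, skirt 56 mm in diameter and 15 mm high, knob 34 mm in diameter up to 36 mm. Origin: centre of the underside. The two caps change places from run to run, their centres at least 100 mm apart.
- eraser: White and blue eraser, 18 x 38 x 11 mm, lying in front of the work. Origin: centre of the underside. Leave it alone.
- small_jar: Small glass ink jar with black lid, 47 mm in diameter, 44 mm high, standing behind the caps. Origin: centre of the underside. Leave it alone.
Things that resemble listed ones, but are neither listed nor needed, are in the scene too. What is shaped like the cap but green is not meant.

How it is judged:
By the outcome, as a careful person would: the job done as asked, in the order asked, and still so for the second after the job is handed in, while the arm keeps its last pose, push and grip.
It also fails if it takes over 64 s, if anything falls off the work surface, if the arm or the gripper's body presses on something with over 40 N, if the wrist force passes 120 N, or if a joint passes its speed limit or range.

### The arm

A 7-joint arm with a two-finger parallel gripper is mounted at the origin on a cart in front of the work surface, level with it; the furniture and walls round the work are solid. World frame = base frame: x ahead of the robot, y to its left, z up, the work surface at z = 0. Lengths are in m, angles in rad, forces in N, time in s.
With the tool pointing down it reaches from about 0.425 to 0.95 m from the base axis. Payload 16.7 kg.
Tool frame: the origin (TCP) lies at the very end of the fingers, on their centre line; the grasp point (between the pads) lies pinch_z behind it (pinch_z is the distance from the TCP to the grasp point, in m); z points along the fingers, y is the direction in which the jaws open and shut (so a half turn about z gives the same grasp; the last joint's range is limited). The gripper opens to 94 mm and grips with 3 to 60 N. Pads are 16 mm wide; open, the fingers measure 119 mm over their backs; the gripper's body (75 mm by 177 mm) begins 78 mm behind the grasp point.
Start: joints at [-1.401, 0.426, 0.074, 1.606, -0.034, 1.111, -0.067], TCP at [0.212, 0.641, 0.205] pointing down, gripper open.
Joint ranges: [-2.85, 2.85], [-0.5, 2.14], [-1.23, 1.37], [0.21, 2.46], [-1.02, 4.16], [0.16, 2.05], [-2.73, 2.73]. Speed limits (rad/s): [1.89, 1.89, 2.39, 2.39, 3.01, 3.01, 3.01].

### API

Orientations are given as a rotation vector (axis times angle).
In Python, from bench import * gives the robot as it stands. The module is installed in compiled form; this text tells all that it offers.
- The arm moves only by the tool arm_command, never from a script. Its argument "plan" is text: rows parted by semicolons, each of 7 numbers parted by spaces: the opening, from 0 (shut) to 1 (fully open), then the shift along the world's x, y, z in units of 0.4 m (1.0 is 0.4 m), then the turn, a rotation vector about the world's x, y, z in units of 90 degrees (1.0 is 90 degrees). In form: grip tx ty tz rx ry rz; .... A call has 1 to 5 rows; each row shifts and turns the commanded pose from where the row before left it; what a row does not reach is not made up. A row lasts 1/8 s, in which the tool goes at most 62.5 mm and 10.7 degrees, less where a joint would pass 70% of its speed; a pose out of reach is approached as far as the arm can. A call with a number of a shift or a turn outside -1 to 1 is refused whole. A call with a gripper value outside its range is refused whole. The fingers move at their own pace and stop on an object; the grip force is fixed at half the most. Time passes only in rows, so rows that do not move let the fingers close. It gives the time, the measured TCP pose, the force and the opening at its end, in the units of the state.
- state(): the state, without advancing time (a new reading comes with each control period).
- read_camera(name): name is "scene" or "top" or "wrist"; returns a dict with "image" (400x640x3 uint8, red, green, blue), "range_z" (400x640 float32, m along the optical axis (not along the pixel's ray), 0 where there is no reading), "K" (3x3 intrinsics, pixels), "world_from_camera" (4x4, takes a point from camera to world coordinates). Camera axes: x right, y up, looking along -z (the intrinsics and any distortion apply to the point x, -y, -z); pixel columns grow to the right and rows downward; lengths in m; the calibration is good to about 2 mm. A picture is of the moment at which its call begins.
- sign_off(): hands the job in, once; it reports no verdict.
The state is a dict: "t": time; "joint_pos": joint angles; "qvel": joint speeds; "tau": joint torques, N m; "ee_pos": TCP position; "tcp_rot": TCP orientation; "wrist_force": force on the tool from outside, world axes, zero at the start; "ft_torque": the same for the moment, N m; "grip_width": finger opening in m.
Only numpy, scipy, OpenCV 4.12 (cv2) and the standard library are available. Lean on these libraries where they do the work, as an engineer would, in place of code of your own. Each camera call takes 0.05 s, during which the arm holds its last target.

## Working session

There is one attempt and no reset: what is moved stays moved. The work goes in short steps, Python scripts to look and compute and a tool call to move; the robot and the scene stay as the last step left them, time stands still between calls to the robot, and variables do not carry over. Pictures are saved under pics/ and viewed, and the job is handed in when it is done.

Besides the shell and the picture viewer there is one more tool, called after "Call:" as name(argument=value, ...), one argument or row to a line, values as JSON. arm_command: Moves the arm, as the interface text tells. Its arguments: {"type":"object","properties":{"plan":{"type":"string"}},"required":["plan"]}

```bash
mkdir -p pics
python3 - <<'E'
from bench import *
import cv2,numpy as np
s=state(); print({k:np.round(v,3) for k,v in s.items()})
for n in ["scene","top","wrist"]:
    c=read_camera(n); cv2.imwrite(f"pics/{n}0.png",c["image"][:,:,::-1]); np.savez(f"{n}0.npz",**c)
    print(n,c["K"].round(1).tolist(),c["world_from_camera"].round(3).tolist())
E
```

```text
{'t': np.float64(0.0), 'joint_pos': array([-1.401,  0.427,  0.074,  1.607, -0.034,  1.111, -0.067]), 'qvel': array([-0.001, -0.001, -0.   , -0.003, -0.   ,  0.001, -0.001]), 'tau': array([ 2.0000e-03, -9.3582e+01,  3.6660e+00, -4.5417e+01, -4.9000e-02,
        2.0000e-02,  0.0000e+00]), 'ee_pos': array([0.212, 0.64 , 0.205]), 'tcp_rot': array([-5.000e-01, -3.101e+00,  2.000e-03]), 'wrist_force': array([-0.549,  0.644, -0.268]), 'ft_torque': array([ 0.043,  0.013, -0.004]), 'grip_width': np.float64(0.094)}
scene [[403.8, 0.0, 316.7], [0.0, 403.8, 197.0], [0.0, 0.0, 1.0]] [[0.605, 0.515, -0.608, -0.156], [-0.796, 0.391, -0.462, -0.662], [-0.0, 0.763, 0.646, 0.857], [0.0, 0.0, 0.0, 1.0]]
top [[514.6, 0.0, 320.2], [0.0, 514.6, 199.0], [0.0, 0.0, 1.0]] [[0.037, 0.977, -0.209, 0.173], [-0.999, 0.036, -0.008, -0.186], [0.0, 0.21, 0.978, 1.626], [0.0, 0.0, 0.0, 1.0]]
wrist [[317.2, 0.0, 318.2], [0.0, 317.2, 199.8], [0.0, 0.0, 1.0]] [[0.314, -0.915, -0.254, 0.137], [0.949, 0.303, 0.084, 0.664], [0.0, -0.268, 0.964, 0.384], [0.0, 0.0, 0.0, 1.0]]
```

View pics/scene0.png

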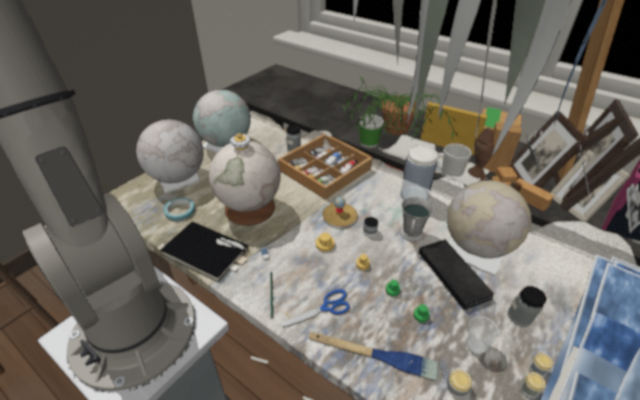

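View pics/top0.png

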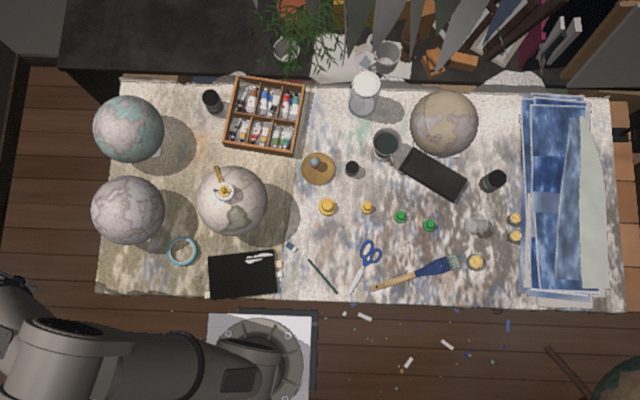

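View pics/wrist0.png

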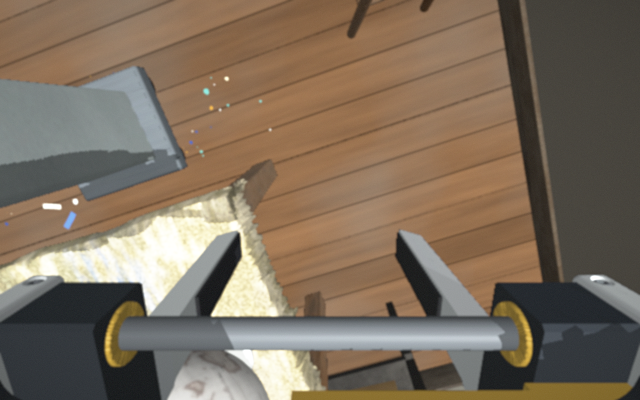

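The top view shows the target globe's dial at about (223,192) px, the wide cap at (328,206), the small cap at (367,207), green decoys at (400,216) and (429,225), the jar at (352,169) and the eraser at (291,245). Next I'll zoom in and measure.

```bash
cat > h.py <<'E'
import numpy as np,cv2
def load(f): return dict(np.load(f))
def ray(c,u,v):
    K=c["K"];W=c["world_from_camera"]
    d=np.array([(u-K[0,2])/K[0,0],-(v-K[1,2])/K[1,1],-1.0])
    return W[:3,3],W[:3,:3]@d
def onplane(c,u,v,z):
    o,d=ray(c,u,v); return o+d*(z-o[2])/d[2]
def pts(c):
    r=c["range_z"];v,u=np.mgrid[:400,:640];K=c["K"]
    P=np.stack([(u-K[0,2])/K[0,0]*r,-(v-K[1,2])/K[1,1]*r,-r],-1)
    P=P@c["world_from_camera"][:3,:3].T+c["world_from_camera"][:3,3]
    P[r<=0]=np.nan
    return P
def proj(c,p):
    W=c["world_from_camera"];q=W[:3,:3].T@(np.asarray(p)-W[:3,3]);K=c["K"]
    return np.array([K[0,0]*q[0]/-q[2]+K[0,2],K[1,1]*-q[1]/-q[2]+K[1,2]])
E
python3 - <<'E'
from h import *
for n,(a,b,w,h) in {"top":(185,155,260,100),"scene":(190,120,200,160)}.items():
    c=load(n+"0.npz"); k=min(800//w,600//h)
    cv2.imwrite(f"pics/{n}z.png",cv2.resize(c["image"][b:b+h,a:a+w,::-1],None,fx=k,fy=k,interpolation=cv2.INTER_CUBIC))
c=load("top0.npz");P=pts(c);hsv=cv2.cvtColor(c["image"],cv2.COLOR_RGB2HSV)
m=((hsv[...,0]>15)&(hsv[...,0]<30)&(hsv[...,1]>110)&(hsv[...,2]>90)).astype(np.uint8)
n,l,st,ce=cv2.connectedComponentsWithStats(m)
for i in range(1,n):
    if st[i,4]>15:
        p=P[l==i]; print(st[i],ce[i].round(1),onplane(c,*ce[i],0.02).round(4),np.nanmax(p[:,2]).round(3),np.nanmedian(p[:,2]).round(3))
# globe: fit
Pg=P[150:245,190:275].reshape(-1,3);Pg=Pg[(Pg[:,2]>0.12)&(Pg[:,2]<.225)]
from scipy.optimize import least_squares
f=least_squares(lambda x:np.linalg.norm(Pg-x[:3],axis=1)-.105,[.5,.05,.129],loss='soft_l1',f_scale=.003);print(f.x)
print("depth z at dial",P[185:200:2,215:232:2,2].round(3))
E
```

```text
[333   0  11   5  47] [337.9   1.8] [ 1.2197 -0.2092  0.02  ] 0.241 0.201
[240 133   6   4  17] [242.6 134.6] [0.7231 0.0883 0.02  ] 0.03 0.023
[261 137   6   4  24] [263.5 138.5] [0.7122 0.0191 0.02  ] 0.029 0.022
[302 153  32  31 629] [317.9 169.5] [ 0.6137 -0.1627  0.02  ] 0.056 0.006
[214 166   9  16  51] [217.7 173.9] [0.5872 0.1596 0.02  ] 0.243 0.224
[218 186  12  11  96] [224.  190.6] [0.5326 0.1351 0.02  ] 0.28 0.263
[319 198  16  17 215] [326.7 206.2] [ 0.4941 -0.1956  0.02  ] 0.045 0.02
[361 202  12  11 101] [366.5 207.1] [ 0.496 -0.322  0.02 ] 0.04 0.018
[513 215   6   6  29] [515.7 217.3] [ 0.4807 -0.7948  0.02  ] 0.053 0.045
[513 232   7   7  30] [516.  234.8] [ 0.4246 -0.7934  0.02  ] 0.055 0.047
[472 257   9   9  66] [476.  260.9] [ 0.3379 -0.6658  0.02  ] 0.046 0.038
[0.48067447 0.08640513 0.12843057]
depth z at dial [[0.227 0.253 0.259 0.258 0.255 0.268 0.266 0.257 0.254]
 [0.227 0.261 0.255 0.26  0.261 0.274 0.262 0.265 0.261]
 [0.265 0.262 0.26  0.27  0.272 0.269 0.262 0.257 0.257]
 [0.256 0.26  0.264 0.265 0.274 0.27  0.263 0.264 0.256]
 [0.231 0.261 0.265 0.266 0.261 0.26  0.262 0.265 0.259]
 [0.228 0.257 0.258 0.259 0.262 0.264 0.262 0.26  0.258]
 [0.229 0.261 0.259 0.264 0.255 0.259 0.256   nan 0.255]
 [0.224 0.23  0.235 0.257 0.256 0.26  0.261 0.259 0.225]]
```

View pics/topz.png

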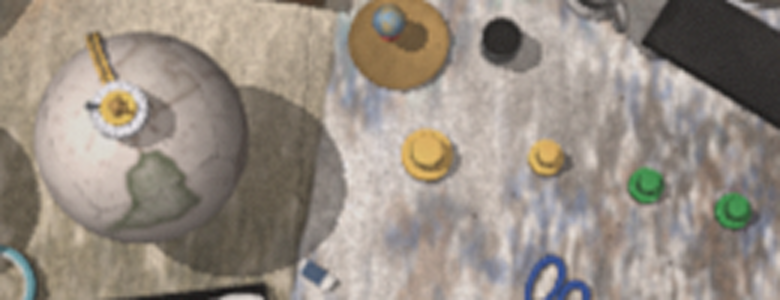

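View pics/scenez.png

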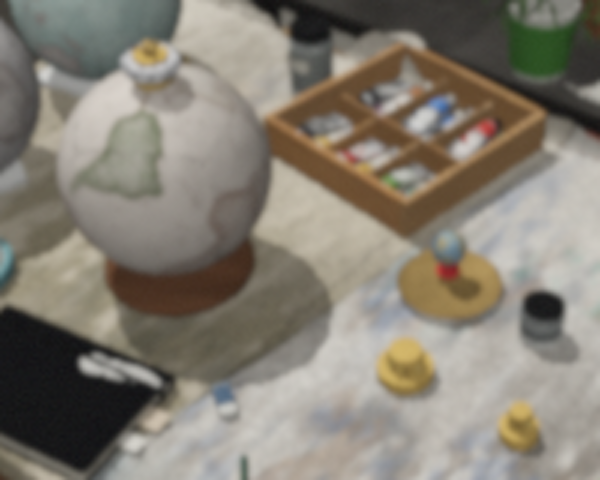

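Run:
```python
from h import *
c=load("top0.npz");P=pts(c);hsv=cv2.cvtColor(c["image"],cv2.COLOR_RGB2HSV)
u,v=218.+0,0
print("dial ctr by eye",onplane(c,224.2,191.2,.258).round(4),"seat/brass",onplane(c,224,190.6,.268).round(4))
m=(P[...,2]>.245)&(P[...,2]<.29);m[:,:200]=0;m[:,250:]=0;m[:170]=0;m[215:]=0
vv,uu=np.nonzero(m);print(len(uu),uu.mean(),vv.mean(),onplane(c,uu.mean(),vv.mean(),.26).round(4)); p=P[m];print(p.mean(0),(p.min(0)+p.max(0))/2,p.min(0),p.max(0))
# meridian brass
m=((hsv[...,0]>15)&(hsv[...,0]<30)&(hsv[...,1]>90)&(hsv[...,2]>70));m[:160]=0;m[184:]=0;m[:,:205]=0;m[:,235:]=0
p=P[m];p=p[p[:,2]>.15]
for q in p[::8]: print(q.round(4),end=' ')
a=np.array([.4807,.0864]);d=p[:,:2]-a;ang=np.degrees(np.arctan2(d[:,1],d[:,0]));print("\nmer ang",np.median(ang),ang.std())
# dark pointer pixels
g=cv2.cvtColor(c["image"],cv2.COLOR_RGB2GRAY);print(g[180:204,208:240])
# scene view axis check
s=load("scene0.npz");print(proj(s,[*a,.26]),proj(s,[*a,.234]))
t=c;print(proj(t,[*a,.26]))
```

```text
dial ctr by eye [0.4778 0.0867 0.258 ] seat/brass [0.4772 0.0854 0.268 ]
310 224.6741935483871 190.80645161290323 [0.4785 0.0851 0.26  ]
[0.47842047 0.0850183  0.26027521] [0.48008895 0.0870835  0.26450901] [0.453079   0.05970128 0.24901171] [0.50709889 0.11446571 0.28000631]
[0.5677 0.1305 0.1861] [0.5566 0.1259 0.2052] [0.5485 0.1236 0.2136] [0.5418 0.1224 0.2167] [0.5349 0.121  0.2209] [0.5299 0.1075 0.2306] [0.5245 0.1102 0.2286] [0.5175 0.1088 0.2334] [0.5113 0.1079 0.2353] 
mer ang 28.911137384339817 3.680896863975517
[[190 194 195 197 197 201 203 205 206 197 165 128 138 172 152 114 144 186
  191 195 197 198 197 197 194 195 189 188 183 177 172 164]
 [195 195 197 199 202 203 205 204 208 196 165 144 132 158 172 143 165 193
  195 192 198 200 199 199 197 196 195 191 186 179 175 173]
 [197 198 200 203 206 207 210 208 207 200 187 175 162 174 202 195 196 202
  203 188 188 199 202 198 198 197 194 190 185 175 173 174]
 [193 192 199 202 209 209 211 210 209 208 202 199 205 211 222 222 211 201
  216 203 196 193 188 185 192 194 192 182 177 176 173 173]
 [192 193 198 202 204 209 211 211 209 
[... 2006 characters left out ...]
 168 183 207 194 211 214
  194 190 171 133 114 128 133 140 141 136 125 125 130 130]
 [215 215 216 216 217 214 214 209 212 217 211 186 164 161 176 167 172 162
  141 132 118 108 110 123 140 142 141 142 137 134 135 130]
 [214 215 216 217 216 215 212 207 213 218 220 215 203 195 191 178 144 120
  127 126 117 111 114 125 139 142 142 140 137 138 142 149]
 [212 213 217 218 217 214 209 207 213 218 218 219 220 218 219 211 186 157
  141 141 133 119 117 131 142 144 141 141 142 154 172 170]
 [209 213 214 216 216 210 203 209 215 216 218 217 219 216 217 216 208 192
  183 170 141 126 120 129 138 143 143 153 174 182 194 184]]
[240.86780518 137.56420697] [241.99253238 145.50404624]
[224.25355932 189.98954673]
```

Call:
arm_command(
  plan="1 0 -0.02 0.15 0 0 0; 1 0 -0.02 0.15 0 0 0; 1 0.06 -0.13 0.15 0 0 0; 1 0.06 -0.14 0.03 0 0 0; 1 0.06 -0.14 0 0 0 0",
)

```text
t: 0.78
ee_pos: [0.279, 0.4721, 0.3836]
tcp_rot: [0.5, 3.101, 0.003]
wrist_force: [0.6, 0.4, -0.5]
grip_width: 0.0941
```

Call:
arm_command(
  plan="1 0.07 -0.14 0 0 0 0; 1 0.07 -0.14 0 0 0 0; 1 0.07 -0.14 0 0 0 0; 1 0.07 -0.14 0 0 0 0; 1 0.07 -0.14 0 0 0 0",
)

```text
t: 1.4
ee_pos: [0.4185, 0.1919, 0.3827]
tcp_rot: [-0.5, -3.101, -0.001]
wrist_force: [0.9, 1.4, -0.0]
grip_width: 0.0939
```

Call:
arm_command(
  plan="1 0.075 -0.13 0.02 0 0 0; 1 0.075 -0.13 0.02 0 0 0; 1 0 0 0 0 0 0; 1 0 0 0 0 0 0",
)

```text
t: 1.9
ee_pos: [0.4778, 0.0904, 0.3984]
tcp_rot: [-0.5, -3.101, 0.0]
wrist_force: [0.4, 0.3, 0.7]
grip_width: 0.0941
```

```bash
cat > look.py <<'E'
from bench import *
import sys,cv2,numpy as np
n,tag=sys.argv[1:3]
s=state(); print({k:np.round(s[k],4).tolist() for k in ["t","joint_pos","ee_pos","tcp_rot","wrist_force","ft_torque","grip_width"]})
c=read_camera(n); np.savez(f"{tag}.npz",**c)
im=c["image"][:,:,::-1]
if len(sys.argv)>3:
    a,b,w,h=map(int,sys.argv[3:7]);im=im[b:b+h,a:a+w];k=min(800//w,600//h);im=cv2.resize(im,None,fx=k,fy=k,interpolation=cv2.INTER_CUBIC)
cv2.imwrite(f"pics/{tag}.png",im)
E
python3 look.py wrist w1
```

```text
{'t': 1.9, 'joint_pos': [-0.8965, -0.0466, 0.5617, 1.759, 0.0249, 1.4225, 0.9119], 'ee_pos': [0.4778, 0.0904, 0.3984], 'tcp_rot': [-0.5003, -3.101, 0.0001], 'wrist_force': [0.3677, 0.2906, 0.6827], 'ft_torque': [0.005, 0.048, -0.06], 'grip_width': 0.0941}
```

View pics/w1.png

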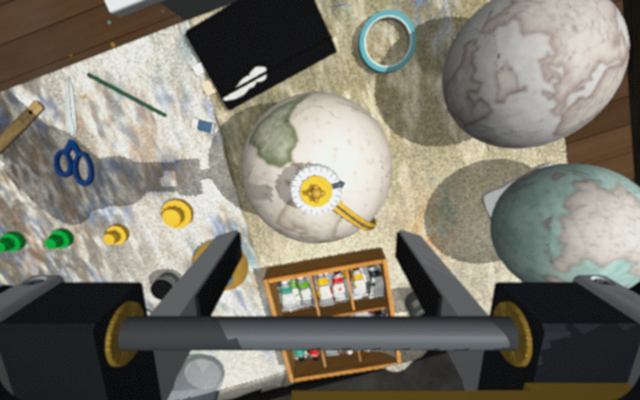

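Run:
```python
from h import *
c=load("w1.npz");P=pts(c);im=c["image"]
cv2.imwrite("pics/w1z.png",cv2.resize(im[150:250,270:400,::-1],None,fx=6,fy=6,interpolation=cv2.INTER_CUBIC))
z=P[...,2];m=(z>.246)&(z<.29);m[:140]=0;m[230:]=0;m[:,:270]=0;m[:,370:]=0
v,u=np.nonzero(m);print("dial bbox",u.min(),u.max(),v.min(),v.max(),u.mean(),v.mean())
p=P[m];print(p.mean(0).round(4),((p.min(0)+p.max(0))/2).round(4))
(cx,cy),r=cv2.minEnclosingCircle(np.stack([u,v],1).astype(np.float32));print(cx,cy,r,onplane(c,cx,cy,.2585).round(4))
hsv=cv2.cvtColor(im,cv2.COLOR_RGB2HSV);y=((hsv[...,0]>15)&(hsv[...,0]<32)&(hsv[...,1]>120)).astype(np.uint8)
n,l,st,ce=cv2.connectedComponentsWithStats(y)
for i in range(1,n):
    if st[i,4]>40:
        q=P[l==i];print(st[i],ce[i].round(1),np.nanmedian(q,0).round(4))
Pg=P[90:245,240:395].reshape(-1,3);Pg=Pg[(Pg[:,2]>0.12)&(Pg[:,2]<.225)]
from scipy.optimize import least_squares
f=least_squares(lambda x:np.linalg.norm(Pg-x[:3],axis=1)-.105,[.5,.05,.129],loss='soft_l1',f_scale=.002);print("globe",f.x)
```

```text
dial bbox 291 345 163 214 316.37901293723047 188.56348826066125
[0.4748 0.0885 0.2604] [0.4768 0.0895 0.2611]
318.0 188.5 27.554590225219727 [0.4755 0.09   0.2585]
[300 176  32  31 754] [315.6 190.8] [0.475  0.0878 0.2622]
[162 200  31  28 692] [176.5 213.2] [ 0.491  -0.1867  0.0175]
[334 202  42  28 338] [353.9 217.2] [0.5296 0.1156 0.2258]
[103 225  26  20 384] [115.6 234.6] [ 0.4939 -0.314   0.0162]
[193 243  16  18  87] [199.8 250.8] [ 0.5783 -0.1875  0.009 ]
[ 263  249  131   68 2550] [329.  283.7] [0.6874 0.0369 0.0327]
[223 253  24  36 348] [238.4 272.4] [ 0.6452 -0.1287  0.0069]
[351 274  11   6  46] [356.6 276.4] [0.7209 0.0881 0.0217]
[317 278  11   8  68] [322.  281.4] [0.71   0.0208 0.021 ]
[ 103  301   42   67 1268] [119.3 334.4] [0.436  0.0526 0.5136]
[ 493  301   41   67 1257] [516.9 334.3] [0.4663 0.1435 0.5134]
[ 282  351  119   32 1966] [335.2 365.2] [ 0.8975 -0.0164  0.0375]
[ 291  382  341   18 4019] [481.3 393. ] [0.4713 0.1328 0.5226]
globe [0.47704431 0.08766578 0.12856772]
```

View pics/w1z.png

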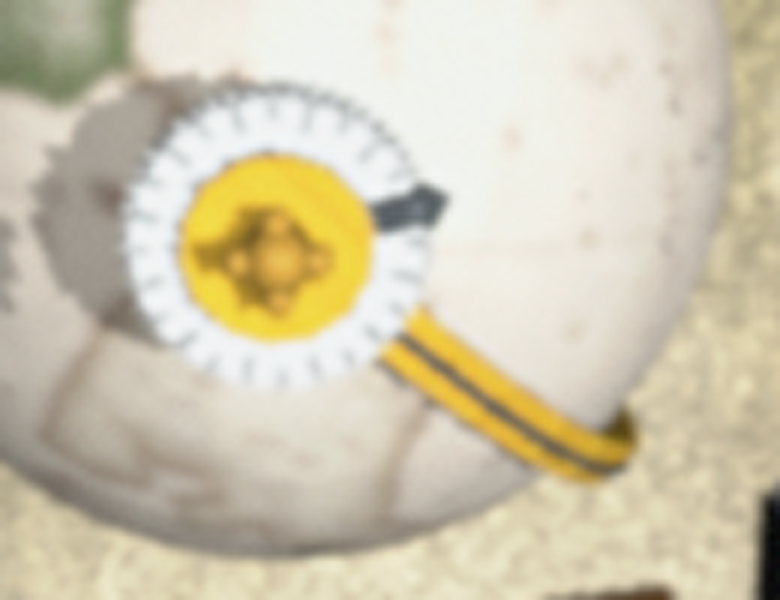

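Run:
```python
from h import *
c=load("w1.npz");P=pts(c)
f=lambda x,y:(270+x/6,150+y/6)
ctr=onplane(c,*f(277,247),.262);print("seat ctr",ctr.round(4)); dc=onplane(c,*f(277,237),.2585);print("dialtop ctr",dc.round(4))
t=onplane(c,*f(440,205),.2625);b=onplane(c,*f(380,218),.2625);print(t,b,np.degrees(np.arctan2(*(t-b)[1::-1])),np.degrees(np.arctan2(*(t-ctr)[1::-1])))
# rib points: intersect ray w/ sphere r=.107 about globe
for g in ([.477,.0877,.129],):
  pr=[]
  for q in [(412,345),(450,373),(490,403),(530,435)]:
    o,d=ray(c,*f(*q));d=d/np.linalg.norm(d);oc=o-g;B=oc@d;C=oc@oc-.108**2;s=-B-np.sqrt(B*B-C);p=o+s*d;pr.append(p);print(p.round(4),np.degrees(np.arctan2(p[1]-ctr[1],p[0]-ctr[0])).round(1))
  d=pr[-1]-pr[0];print("line",np.degrees(np.arctan2(d[1],d[0])))
```

```text
seat ctr [0.4768 0.0876 0.262 ]
dialtop ctr [0.476  0.0879 0.2585]
[0.47845061 0.11619815 0.2625    ] [0.47740419 0.10586101 0.2625    ] 84.21972279549429 86.75131484868083
[0.5105 0.1033 0.2305] 25.0
[0.5196 0.1085 0.226 ] 26.0
[0.5304 0.1141 0.2191] 26.3
[0.5438 0.1199 0.2075] 25.8
line 26.53322124024077
```

Call:
arm_command(
  plan="1 -0.003 -0.0065 0 0 0 0.1; 1 0 0 -0.06 0 0 0.1; 1 0 0 -0.06 0 0 0.1; 1 0 0 -0.06 0 0 0.1; 1 0 0 -0.065 0 0 0.1",
)

```text
t: 2.58
ee_pos: [0.4762, 0.0889, 0.2997]
tcp_rot: [0.736, -3.054, -0.0]
wrist_force: [0.9, -0.0, -0.5]
grip_width: 0.0936
```

Call:
arm_command(
  plan="1 0 0 0 0 0 0.1; 1 0 0 0 0 0 0",
)

```text
t: 2.82
ee_pos: [0.4763, 0.0885, 0.3004]
tcp_rot: [0.964, -2.989, 0.0]
wrist_force: [-0.5, -0.0, -0.2]
grip_width: 0.0942
```

```bash
python3 look.py wrist w2
```

```text
{'t': 2.825, 'joint_pos': [-0.9032, 0.007, 0.5996, 1.9228, -0.0041, 1.2138, 1.8926], 'ee_pos': [0.4763, 0.0885, 0.3004], 'tcp_rot': [0.964, -2.9893, 0.0001], 'wrist_force': [-0.5314, -0.0249, -0.2001], 'ft_torque': [0.1092, 0.0448, 0.0127], 'grip_width': 0.0942}
```

View pics/w2.png

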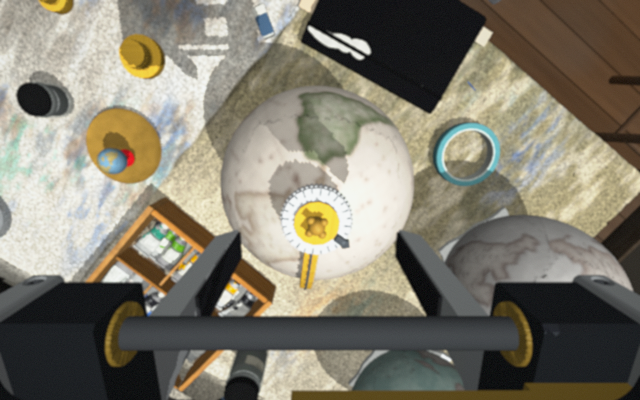

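Run:
```python
from h import *
c=load("w2.npz");P=pts(c);im=c["image"]
hsv=cv2.cvtColor(im,cv2.COLOR_RGB2HSV);y=((hsv[...,0]>15)&(hsv[...,0]<32)&(hsv[...,1]>110)).astype(np.uint8)
y[:190]=0;y[248:]=0;y[:,:285]=0;y[:,350:]=0
n,l,st,ce=cv2.connectedComponentsWithStats(y);i=1+np.argmax(st[1:,4]);print(st[i],ce[i])
u0=st[i,0]+(st[i,2]-1)/2;print("bbox ctr",u0)
print(proj(c,[.4763,.0885,.3004]),proj(c,[.4763,.0885,.262]), onplane(c,u0,ce[i][1],.262))
cv2.imwrite("pics/w2z.png",cv2.resize(im[170:300,250:390,::-1],None,fx=5,fy=5))
z=P[...,2];m=(z>.246)&(z<.265);m[:150]=0;m[260:]=0;m[:,:270]=0;m[:,370:]=0
v,u=np.nonzero(m);print("dial",u.min(),u.max(),v.min(),v.max())
```

```text
[ 294  202   45   42 1508] [316.07824934 222.62533156]
bbox ctr 316.0
[318.3423261  245.75620493] [318.29373406 224.26066208] [0.47625063 0.08641139 0.262     ]
dial 280 352 183 254
```

View pics/w2z.png

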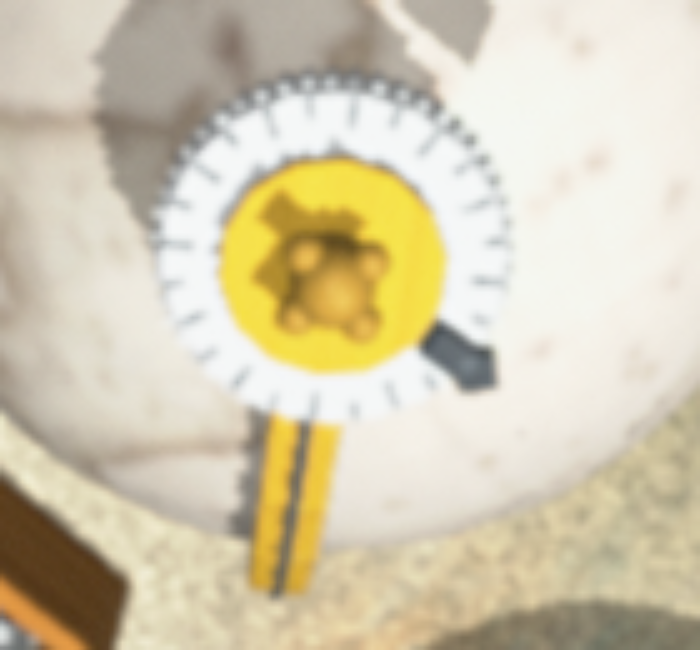

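Call:
arm_command(
  plan="1 0 -0.0035 -0.06 0 0 0; 1 0 0 -0.05 0 0 0; 1 0 0 -0.02 0 0 0; 1 0 0 0 0 0 0",
)

```text
t: 3.38
ee_pos: [0.4768, 0.0863, 0.2488]
tcp_rot: [0.96, -2.991, 0.0]
wrist_force: [-0.2, 0.2, -0.8]
grip_width: 0.0941
```

Call:
arm_command(
  plan="0.5 0 0 0 0 0 0; 0.5 0 0 0 0 0 0; 0.5 0 0 0 0 0 0; 0.5 0 0 0 0 0 0; 0.5 0 0 0 0 0 0",
)

```text
t: 4.0
ee_pos: [0.4765, 0.0866, 0.2487]
tcp_rot: [0.963, -2.99, -0.001]
wrist_force: [-4.8, 4.0, 3.1]
grip_width: 0.0514
```

Call:
arm_command(
  plan="0 0 0 0 0 0 0; 0 0 0 0 0 0 0; 0 0 0 0 0 0 0",
)

```text
t: 4.38
ee_pos: [0.4765, 0.0866, 0.2487]
tcp_rot: [0.963, -2.99, -0.001]
wrist_force: [-3.4, 2.0, 4.2]
grip_width: 0.0517
```

```bash
python3 look.py wrist w3 200 120 240 180
```

```text
{'t': 4.375, 'joint_pos': [-0.8886, 0.0587, 0.6106, 1.9954, -0.0387, 1.0989, 1.9327], 'ee_pos': [0.4765, 0.0866, 0.2487], 'tcp_rot': [0.9628, -2.9899, -0.0013], 'wrist_force': [-3.4101, 1.9585, 4.1994], 'ft_torque': [0.9339, 1.04, -0.0229], 'grip_width': 0.0517}
```

View pics/w3.png

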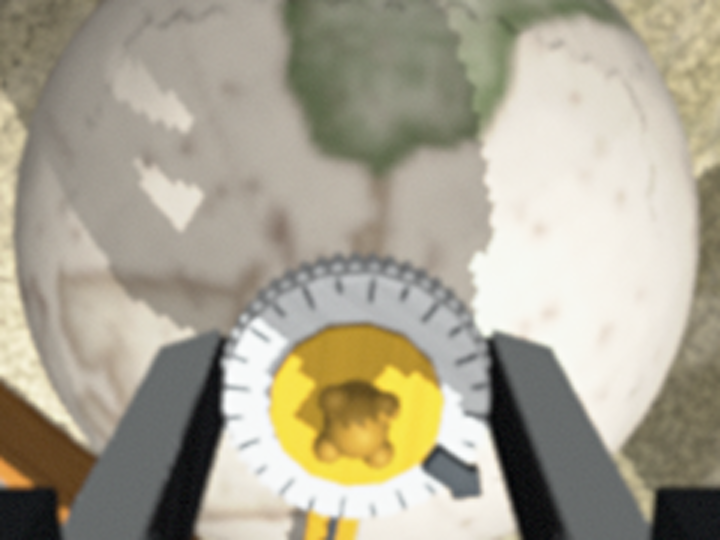

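Call:
arm_command(
  plan="0 0 0 0 0 0 -0.06; 0 0 0 0 0 0 -0.08; 0 0 0 0 0 0 -0.08; 0 0 0 0 0 0 -0.08; 0 0 0 0 0 0 -0.08",
)

```text
t: 5.05
ee_pos: [0.4762, 0.0876, 0.2487]
tcp_rot: [0.036, -3.14, -0.003]
wrist_force: [-5.6, 8.6, 3.7]
grip_width: 0.0519
```

Call:
arm_command(
  plan="0 0 0 0 0 0 -0.08; 0 0 0 0 0 0 -0.08; 0 0 0 0 0 0 -0.08; 0 0 0 0 0 0 -0.06; 0 0 0 0 0 0 0",
)

```text
t: 5.68
ee_pos: [0.4763, 0.0883, 0.2487]
tcp_rot: [-0.693, -3.063, -0.003]
wrist_force: [-4.3, 12.8, 1.4]
grip_width: 0.0513
```

```bash
python3 look.py wrist w4 200 120 240 180
```

```text
{'t': 5.675, 'joint_pos': [-0.9386, 0.059, 0.6622, 1.9973, -0.0435, 1.0983, 0.8681], 'ee_pos': [0.4763, 0.0883, 0.2487], 'tcp_rot': [-0.6935, -3.0628, -0.0033], 'wrist_force': [-4.2579, 12.7821, 1.363], 'ft_torque': [3.0689, 1.0521, 0.0317], 'grip_width': 0.0513}
```

View pics/w4.png

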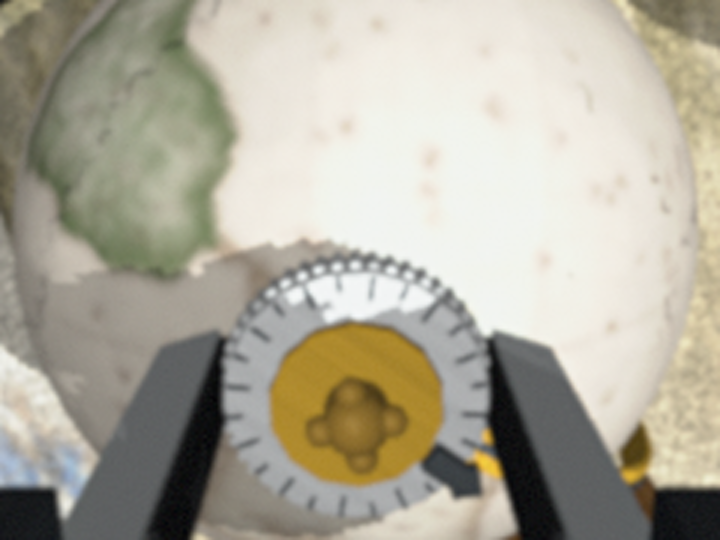

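Call:
arm_command(
  plan="1 0 0 0 0 0 0; 1 0 0 0 0 0 0; 1 0 0 0 0 0 0; 1 0 0 0 0 0 0",
)

```text
t: 6.22
ee_pos: [0.4769, 0.0859, 0.2487]
tcp_rot: [0.695, 3.064, -0.0]
wrist_force: [0.3, -0.0, -0.3]
grip_width: 0.0883
```

Call:
arm_command(
  plan="1 0 0 0.06 0 0 0; 1 0 0 0.12 0 0 0; 1 0 0 0.12 0 0 0; 1 0 0 0.08 0 0 0; 1 0 0 0 0 0 0",
)

```text
t: 6.85
ee_pos: [0.4777, 0.0862, 0.4026]
tcp_rot: [0.694, 3.062, 0.004]
wrist_force: [0.2, 0.2, 0.2]
grip_width: 0.0939
```

```bash
python3 look.py wrist w5
python3 - <<'E'
from h import *
c=load("w5.npz");im=c["image"]
cv2.imwrite("pics/w5z.png",cv2.resize(im[150:250,260:390,::-1],None,fx=6,fy=6,interpolation=cv2.INTER_CUBIC))
E
```

```text
{'t': 6.85, 'joint_pos': [-0.9729, -0.0612, 0.6378, 1.7586, 0.0361, 1.429, 0.7843], 'ee_pos': [0.4777, 0.0862, 0.4026], 'tcp_rot': [0.6936, 3.0616, 0.0037], 'wrist_force': [0.1915, 0.2004, 0.1548], 'ft_torque': [0.0147, 0.011, -0.006], 'grip_width': 0.0939}
```

View pics/w5z.png

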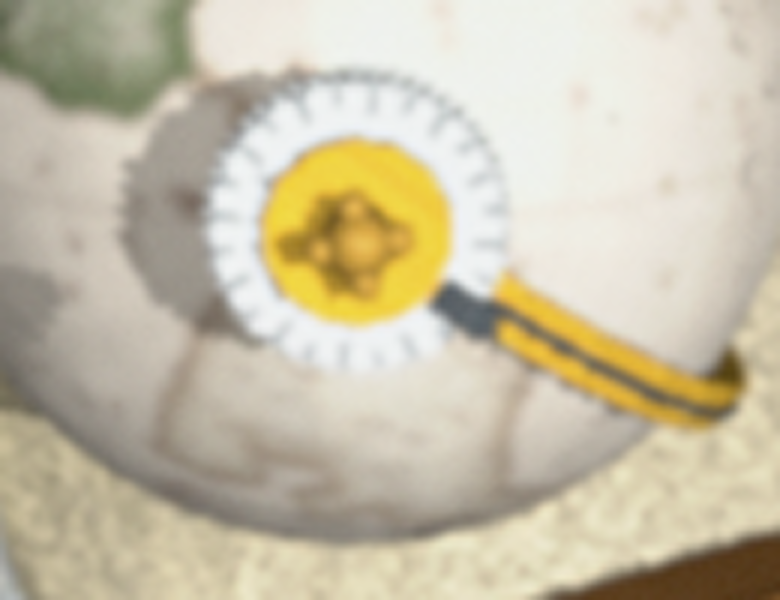

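Run:
```python
from h import *
c=load("w5.npz");f=lambda x,y:(260+x/6,150+y/6)
im=c["image"];hsv=cv2.cvtColor(im,cv2.COLOR_RGB2HSV);P=pts(c)
y=((hsv[...,0]>15)&(hsv[...,0]<32)&(hsv[...,1]>120)).astype(np.uint8)
n,l,st,ce=cv2.connectedComponentsWithStats(y)
for i in range(1,n):
    if st[i,4]>100: print(st[i],ce[i].round(1),np.nanmedian(P[l==i],0).round(4))
ctr=onplane(c,*f(357,231),.262);print(ctr)
for q in [(440,300),(485,325)]:
    p=onplane(c,*f(*q),.2625);print(p.round(4),np.degrees(np.arctan2(p[1]-ctr[1],p[0]-ctr[0])))
o=P
for q in [(510,320),(550,342),(600,367),(650,388)]:
    o,d=ray(c,*f(*q));d=d/np.linalg.norm(d);oc=o-np.array([ctr[0],ctr[1],.129]);B=oc@d;s=-B-np.sqrt(B*B-oc@oc+.108**2);p=o+s*d;print(p.round(4),np.degrees(np.arctan2(p[1]-ctr[1],p[0]-ctr[0])))
```

```text
[304 174  31  30 736] [319.  188.3] [0.4753 0.0877 0.2622]
[343 196  41  22 210] [363.4 208.3] [0.5301 0.1195 0.2253]
[343 203  35  18 131] [358.3 212.5] [0.5307 0.1122 0.2254]
[174 214  30  28 663] [188.7 227.4] [ 0.4909 -0.1866  0.0178]
[ 281  239  116   78 1577] [330.6 269.9] [0.6759 0.0145 0.038 ]
[122 245  23  21 362] [133.1 255.3] [ 0.494  -0.3139  0.0159]
[222 250  42  47 852] [246.3 273.5] [ 0.6246 -0.1343  0.0054]
[309 269 108  48 950] [370.8 299.8] [0.78   0.0622 0.0271]
[ 103  301   42   67 1259] [119.4 334.6] [0.4314 0.0535 0.5174]
[ 493  301   41   67 1253] [516.9 334.3] [0.4727 0.1399 0.5177]
[ 308  350  107   31 1501] [352.7 362.4] [ 0.8944 -0.0381  0.0401]
[ 289  382  343   18 4022] [480.7 393. ] [0.4763 0.1285 0.5268]
[0.47684141 0.08749971 0.262     ]
[0.4941 0.0953 0.2625] 24.206854116213936
[0.5016 0.1005 0.2625] 27.58937551701582
[0.5127 0.1034 0.2296] 23.91026615758391
[0.5215 0.1084 0.2251] 25.078307469613907
[0.5334 0.1151 0.2168] 26.04420702188877
[0.5468 0.1226 0.2034] 26.654012852045124
```

Call:
arm_command(
  plan="0.6 0 -0.12 0 0 0 0; 0.6 0 -0.15 0 0 0 0; 0.6 0.01 -0.15 0 0 0 0; 0.6 0.01 -0.15 -0.03 0 0 0; 0.6 0.01 -0.15 -0.1 0 0 0",
)

```text
t: 7.52
ee_pos: [0.4883, -0.1961, 0.3537]
tcp_rot: [0.694, 3.062, 0.001]
wrist_force: [1.9, 1.0, -1.2]
grip_width: 0.0568
```

Call:
arm_command(
  plan="0.6 0.01 -0.15 -0.1 0 0 0; 0.6 0.003 -0.13 -0.12 0 0 0; 0.6 0 0 -0.12 0 0 0; 0.6 0 0 0 0 0 0",
)

```text
t: 8.02
ee_pos: [0.4903, -0.2914, 0.2259]
tcp_rot: [-0.696, -3.057, 0.001]
wrist_force: [-0.2, -0.1, 2.0]
grip_width: 0.0563
```

```bash
python3 look.py wrist w6
```

```text
{'t': 8.025, 'joint_pos': [-0.3679, 0.372, 1.0155, 1.8566, -0.3479, 1.1133, 1.8992], 'ee_pos': [0.4903, -0.2914, 0.2259], 'tcp_rot': [-0.6959, -3.0566, 0.001], 'wrist_force': [-0.2292, -0.0518, 2.0168], 'ft_torque': [-0.0048, 0.0116, -0.0228], 'grip_width': 0.0563}
```

View pics/w6.png

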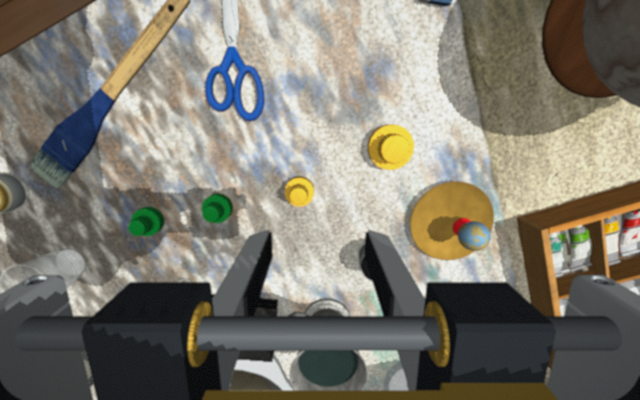

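```bash
cat > cap.py <<'E'
from h import *
import sys
c=load(sys.argv[1]);im=c["image"];hsv=cv2.cvtColor(im,cv2.COLOR_RGB2HSV);P=pts(c)
y=((hsv[...,0]>15)&(hsv[...,0]<32)&(hsv[...,1]>140)).astype(np.uint8)
n,l,st,ce=cv2.connectedComponentsWithStats(y)
for i in range(1,n):
    if 200<st[i,4]<9000 and ce[i][1]<290:
        m=l==i;z=P[...,2]
        k=m&(z>.031);s=m&(z>.010)&(z<.02)
        print(st[i],ce[i].round(1),"zmax",np.nanmax(z[m]).round(4),"knob n",k.sum())
        if k.sum()>20:
            v,u=np.nonzero(k);(a,b),r=cv2.minEnclosingCircle(np.stack([u,v],1).astype(np.float32))
            print(" knob top",onplane(c,u.mean(),v.mean(),.036).round(4),"circ",onplane(c,a,b,.036).round(4),"diam mm",(2*r+1)/c["K"][0,0]*np.median(c["range_z"][k])*1000)
        v,u=np.nonzero(m);(a,b),r=cv2.minEnclosingCircle(np.stack([u,v],1).astype(np.float32)); print(" allcirc",onplane(c,a,b,.015).round(4), (2*r+1)/c["K"][0,0]*np.median(c["range_z"][m])*1000)
E
python3 cap.py w6.npz
```

```text
[ 368  125   45   44 1566] [390.2 146.6] zmax 0.0385 knob n 669
 knob top [ 0.4933 -0.196   0.036 ] circ [ 0.4925 -0.1964  0.036 ] diam mm 36.212511658769884
 allcirc [ 0.4931 -0.1964  0.015 ] 56.020885326124926
[285 177  28  29 657] [298.7 191.1] zmax 0.0378 knob n 252
 knob top [ 0.4949 -0.3216  0.036 ] circ [ 0.4946 -0.3216  0.036 ] diam mm 23.656734969823027
 allcirc [ 0.4946 -0.3223  0.015 ] 37.912603236605825
[ 411  182   81   77 4056] [447.2 217.9] zmax 0.0441 knob n 1
 allcirc [ 0.6147 -0.1613  0.015 ] 113.10334349383707
[ 519  183  121  133 5186] [572.5 244.9] zmax 0.3393 knob n 2365
 knob top [ 0.7019 -0.0438  0.036 ] circ [ 0.715  -0.0259  0.036 ] diam mm 189.81408226248968
 allcirc [ 0.7298 -0.0084  0.015 ] 207.85329506351633
```

Call:
arm_command(
  plan="0.6 0.011 -0.076 -0.06 0 0 0; 0.6 0 0 -0.13 0 0 0; 0.6 0 0 -0.12 0 0 0; 0.6 0 0 0 0 0 0",
)

```text
t: 8.57
ee_pos: [0.4971, -0.3209, 0.1048]
tcp_rot: [-0.691, -3.062, -0.001]
wrist_force: [0.3, 0.1, 1.5]
grip_width: 0.0564
```

```bash
python3 look.py wrist w7; python3 cap.py w7.npz
```

```text
{'t': 8.575, 'joint_pos': [-0.1796, 0.5489, 0.8684, 1.922, -0.5251, 0.9169, 2.0763], 'ee_pos': [0.4971, -0.3209, 0.1048], 'tcp_rot': [-0.6914, -3.0621, -0.0009], 'wrist_force': [0.3121, 0.0914, 1.5134], 'ft_torque': [-0.0549, 0.0211, 0.0096], 'grip_width': 0.0564}
[ 416  106   70   66 3542] [450.5 138. ] zmax 0.0389 knob n 1533
 knob top [ 0.4929 -0.1969  0.036 ] circ [ 0.4932 -0.197   0.036 ] diam mm 37.303775076243355
 allcirc [ 0.4914 -0.1975  0.015 ] 58.2229393145629
[ 296  181   41   42 1363] [316.4 201.9] zmax 0.0377 knob n 535
 knob top [ 0.4945 -0.3219  0.036 ] circ [ 0.4941 -0.3218  0.036 ] diam mm 23.177030240740237
 allcirc [ 0.4943 -0.3224  0.015 ] 37.444114620211
[ 473  189  117  108 7974] [526.6 238. ] zmax 0.2154 knob n 56
 knob top [ 0.6307 -0.201   0.036 ] circ [ 0.6323 -0.1903  0.036 ] diam mm 19.700195300202164
 allcirc [ 0.614  -0.1618  0.015 ] 116.6970403724544
[620 234  20  59 769] [630.9 261.4] zmax 0.0218 knob n 0
 allcirc [ 0.676  -0.0785  0.015 ] 55.97537843864363
```

View pics/w7.png

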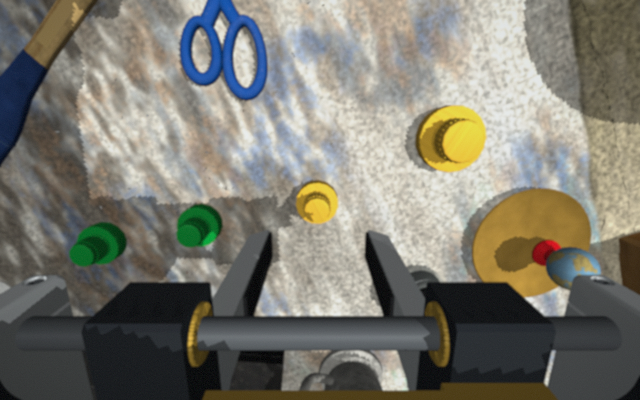

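Call:
arm_command(
  plan="0.6 -0.007 -0.003 -0.08 0 0 0; 0.6 0 0 -0.08 0 0 0; 0.6 0 0 -0.03 0 0 0; 0.6 0 0 0 0 0 0; 0.6 0 0 0 0 0 0",
)

```text
t: 9.25
ee_pos: [0.4954, -0.3238, 0.0308]
tcp_rot: [0.693, 3.062, -0.001]
wrist_force: [-0.1, -0.0, -0.1]
grip_width: 0.0564
```

Call:
arm_command(
  plan="0.6 -0.002 0.003 -0.02 0 0 0; 0.6 0 0 -0.015 0 0 0; 0.6 0 0 0 0 0 0; 0.6 0 0 0 0 0 0",
)

```text
t: 9.75
ee_pos: [0.4936, -0.3222, 0.0151]
tcp_rot: [-0.694, -3.064, 0.0]
wrist_force: [0.4, 0.4, -1.0]
grip_width: 0.0567
```

```bash
python3 look.py wrist w8 200 120 240 180
```

```text
{'t': 9.75, 'joint_pos': [-0.0858, 0.6589, 0.7485, 1.9744, -0.6472, 0.7626, 2.1729], 'ee_pos': [0.4936, -0.3222, 0.0151], 'tcp_rot': [-0.6943, -3.0637, 0.0002], 'wrist_force': [0.4189, 0.3824, -0.976], 'ft_torque': [-0.0216, -0.0022, 0.0161], 'grip_width': 0.0567}
```

View pics/w8.png

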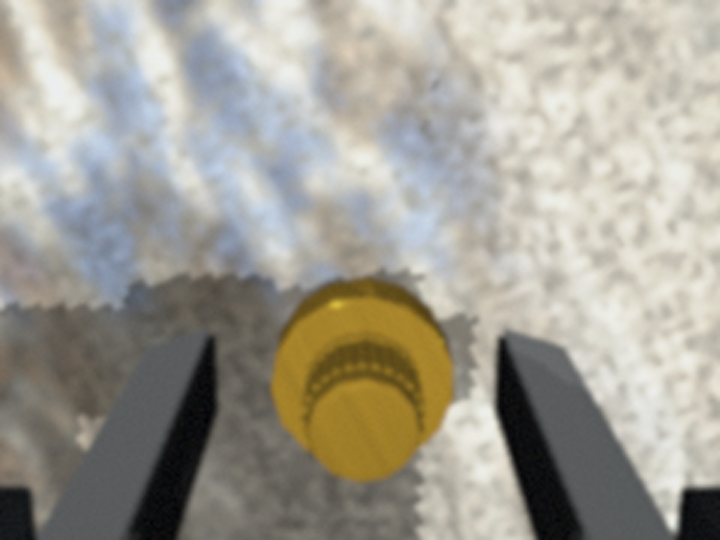

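Call:
arm_command(
  plan="0.6 0 0 0.004 0 0 0; 0.4 0 0 0 0 0 0; 0 0 0 0 0 0 0; 0 0 0 0 0 0 0; 0 0 0 0 0 0 0",
)

```text
t: 10.42
ee_pos: [0.4936, -0.3221, 0.0166]
tcp_rot: [-0.694, -3.064, -0.0]
wrist_force: [-0.0, 0.4, 0.2]
grip_width: 0.021
```

Call:
arm_command(
  plan="0 0 0 0 0 0 0; 0 0 0 0 0 0 0",
)

```text
t: 10.68
ee_pos: [0.4936, -0.3221, 0.0167]
tcp_rot: [-0.694, -3.064, 0.0]
wrist_force: [0.2, 0.8, 0.3]
grip_width: 0.0213
```

Gripped at 21.3 mm. Now I'll lift it and check the hold.

Call:
arm_command(
  plan="0 0 0 0.03 0 0 0; 0 0 0 0.1 0 0 0; 0 0 0 0.12 0 0 0; 0 0 0 0 0 0 0; 0 0 0 0 0 0 0",
)

```text
t: 11.3
ee_pos: [0.4936, -0.3217, 0.1167]
tcp_rot: [0.694, 3.064, 0.001]
wrist_force: [0.5, -0.3, -0.9]
grip_width: 0.0213
```

```bash
python3 look.py wrist w9 200 120 240 180;python3 look.py scene s9
```

```text
{'t': 11.3, 'joint_pos': [-0.1921, 0.5301, 0.8872, 1.9214, -0.5107, 0.9321, 2.0699], 'ee_pos': [0.4936, -0.3217, 0.1167], 'tcp_rot': [0.6935, 3.0639, 0.0007], 'wrist_force': [0.4552, -0.3183, -0.8908], 'ft_torque': [0.0328, 0.0075, -0.0166], 'grip_width': 0.0213}
{'t': 11.35, 'joint_pos': [-0.1917, 0.5309, 0.8867, 1.9217, -0.5108, 0.9319, 2.0699], 'ee_pos': [0.4933, -0.3217, 0.1162], 'tcp_rot': [-0.6936, -3.0633, -0.0006], 'wrist_force': [-0.2433, 0.3363, -0.5628], 'ft_torque': [-0.059, 0.0548, -0.0117], 'grip_width': 0.0218}
```

View pics/w9.png

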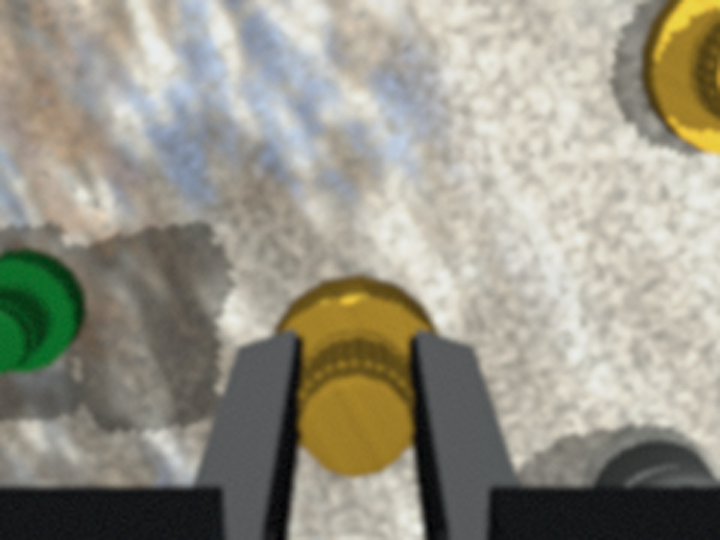

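View pics/s9.png

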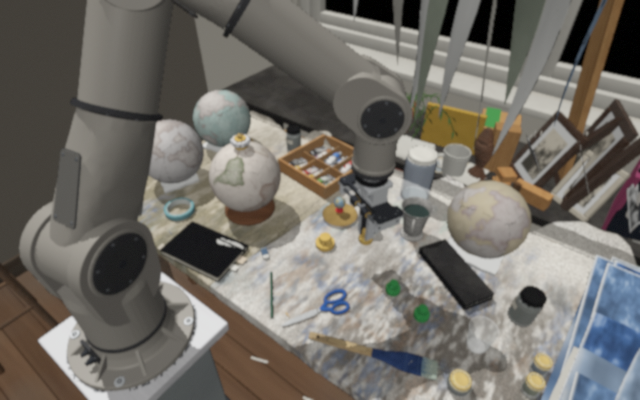

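Run:
```python
from h import *
c=load("w9.npz");P=pts(c);im=c["image"]
hsv=cv2.cvtColor(im,cv2.COLOR_RGB2HSV);y=((hsv[...,0]>12)&(hsv[...,0]<32)&(hsv[...,1]>120))
y[:200]=0;y[300:]=0;y[:,:280]=0;y[:,360:]=0
z=P[...,2]
for lo in (.130,.133):
    k=y&(z>lo)&(z<.145);v,u=np.nonzero(k);(a,b),r=cv2.minEnclosingCircle(np.stack([u,v],1).astype(np.float32))
    print(k.sum(),u.mean(),v.mean(),a,b,r,2*r/317.2*np.median(c["range_z"][k]),np.median(z[k]),onplane(c,u.mean(),v.mean(),.136).round(4),onplane(c,a,b,.136).round(4))
print(onplane(c,319,261.3,.136).round(4))
s=y&(z<.125);v,u=np.nonzero(s);print("skirt",u.min(),u.max(),v.min(),v.max(),np.median(z[s]))
```

```text
1239 318.2606941081517 258.319612590799 318.26416015625 254.867919921875 23.166696548461914 0.025651256 0.13572766562048216 [ 0.4928 -0.3225  0.136 ] [ 0.491  -0.3216  0.136 ]
1103 318.2067089755213 259.88667271078873 318.5 255.5 22.638561248779297 0.025023473 0.13583911139409738 [ 0.4937 -0.323   0.136 ] [ 0.4914 -0.3217  0.136 ]
[ 0.4946 -0.3229  0.136 ]
skirt 293 343 213 268 0.11488808854507788
```

Call:
arm_command(
  plan="0 0 0.03 0.12 0 0 0; 0 -0.01 0.1 0.12 0 0 0; 0 -0.01 0.1 0.12 0 0 0; 0 -0.01 0.1 0.12 0 0 0; 0 -0.01 0.12 0.08 0 0 0",
)

```text
t: 12.02
ee_pos: [0.4804, -0.1589, 0.3252]
tcp_rot: [0.692, 3.064, -0.002]
wrist_force: [-0.4, 0.0, -0.5]
grip_width: 0.0207
```

Call:
arm_command(
  plan="0 0 0.12 0 0 0 0; 0 0 0.12 0 0 0 0; 0 0 0.12 0 0 0 0; 0 0 0.12 0 0 0 0; 0 0 0.06 0 0 0 0",
)

```text
t: 12.65
ee_pos: [0.4798, 0.059, 0.3238]
tcp_rot: [-0.687, -3.066, 0.002]
wrist_force: [0.2, -0.5, -0.8]
grip_width: 0.0214
```

Call:
arm_command(
  plan="0 0 0 0 0 0 0; 0 0 0 0 0 0 0",
)

```text
t: 12.9
ee_pos: [0.4803, 0.0556, 0.3241]
tcp_rot: [0.692, 3.064, -0.001]
wrist_force: [-0.1, -0.7, -0.8]
grip_width: 0.0211
```

Call:
arm_command(
  plan="0 -0.005 0.04 0 0 0 0; 0 -0.004 0.04 0 0 0 0; 0 0 0 0 0 0 0; 0 0 0 0 0 0 0",
)

```text
t: 13.4
ee_pos: [0.4768, 0.0884, 0.3245]
tcp_rot: [0.69, 3.064, -0.0]
wrist_force: [-1.6, 0.4, -0.7]
grip_width: 0.0215
```

```bash
python3 look.py wrist w10 220 100 200 150;python3 look.py scene s10 180 80 160 120;python3 look.py top t10 180 150 100 75
```

```text
{'t': 13.4, 'joint_pos': [-1.198, -0.0348, 0.8803, 1.8962, 0.0287, 1.267, 0.8009], 'ee_pos': [0.4768, 0.0884, 0.3245], 'tcp_rot': [0.6904, 3.0639, -0.0002], 'wrist_force': [-1.5554, 0.3586, -0.69], 'ft_torque': [0.0914, -0.0086, 0.0057], 'grip_width': 0.0215}
{'t': 13.45, 'joint_pos': [-1.1977, -0.0349, 0.8804, 1.8962, 0.0286, 1.267, 0.8009], 'ee_pos': [0.4769, 0.0882, 0.3245], 'tcp_rot': [0.6911, 3.0638, 0.0001], 'wrist_force': [-0.659, -0.1281, -0.2078], 'ft_torque': [0.015, -0.0115, 0.0011], 'grip_width': 0.021}
{'t': 13.5, 'joint_pos': [-1.1976, -0.035, 0.8805, 1.8962, 0.0286, 1.267, 0.8009], 'ee_pos': [0.4769, 0.0881, 0.3245], 'tcp_rot': [0.6914, 3.0637, 0.0003], 'wrist_force': [0.0635, -0.0003, 0.2914], 'ft_torque': [0.0056, 0.033, 0.019], 'grip_width': 0.0211}
```

View pics/w10.png

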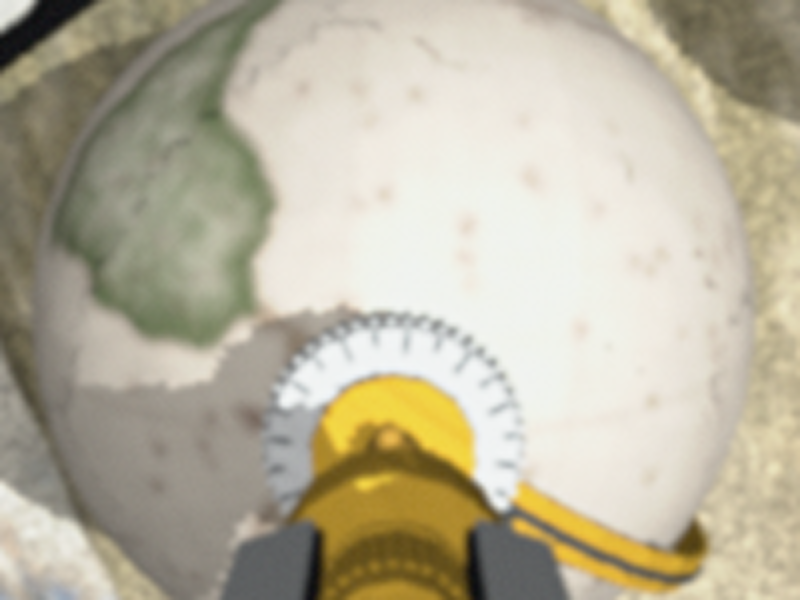

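View pics/s10.png

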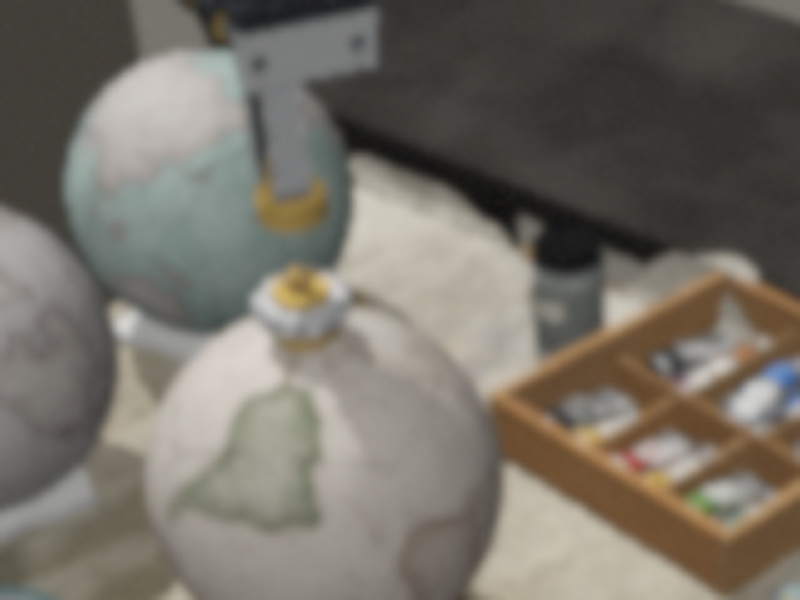

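View pics/t10.png

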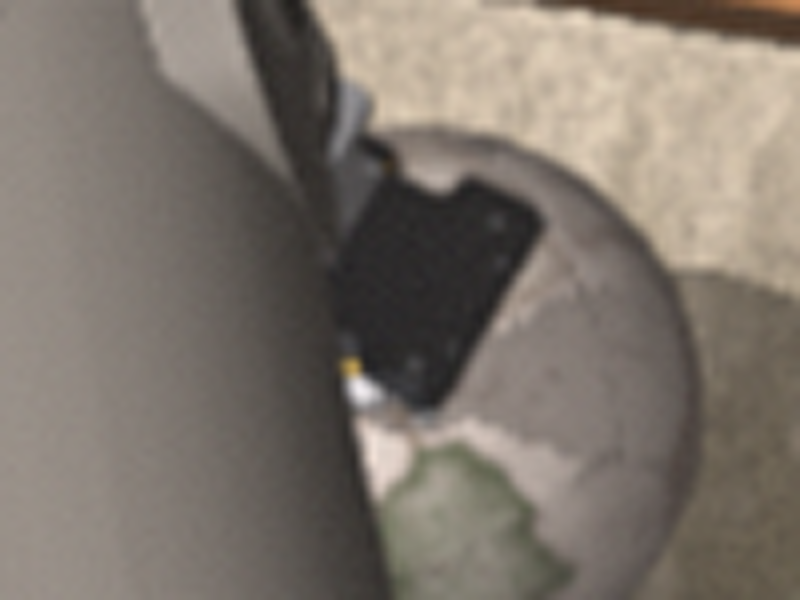

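Run:
```python
from h import *
c=load("s10.npz");im=c["image"];hsv=cv2.cvtColor(im,cv2.COLOR_RGB2HSV);P=pts(c)
y=((hsv[...,0]>10)&(hsv[...,0]<32)&(hsv[...,1]>110));y[:,:225]=0;y[:,260:]=0;y[:110]=0;y[160:]=0
n,l,st,ce=cv2.connectedComponentsWithStats(y.astype(np.uint8))
for i in range(1,n):
    if st[i,4]>8: print(st[i],ce[i].round(2),np.nanmedian(P[l==i],0).round(4))
# dial silhouette via height
for a in ([.4768,.0875],[.4778,.0876],[.4763,.087]):
    print(a,proj(c,[*a,.262]).round(2),proj(c,[*a,.252]).round(2),proj(c,[*a,.315]).round(2))
g=cv2.cvtColor(im,cv2.COLOR_RGB2GRAY)
for r in (119,120,121,122): print(r,hsv[r,228:252,1].tolist())
for r in (138,139,140,141,142,143,144): print(r,g[r,226:254].tolist())
```

```text
[232 118  13   8  64] [237.83 121.73] [0.4675 0.0744 0.3187]
[236 135   9   6  40] [239.65 137.65] [0.4732 0.0831 0.2635]
[0.4768, 0.0875] [239.48 137.41] [239.93 140.51] [237.03 120.41]
[0.4778, 0.0876] [239.72 137.25] [240.16 140.34] [237.27 120.25]
[0.4763, 0.087] [239.48 137.55] [239.93 140.64] [237.03 120.54]
119 [26, 20, 37, 90, 124, 123, 92, 51, 36, 43, 58, 68, 86, 103, 122, 131, 108, 50, 18, 21, 20, 13, 20, 22]
120 [24, 20, 32, 89, 123, 128, 111, 92, 90, 100, 105, 114, 125, 129, 135, 136, 112, 57, 21, 21, 22, 14, 20, 22]
121 [22, 21, 25, 78, 121, 135, 130, 122, 125, 128, 129, 131, 136, 139, 141, 137, 115, 57, 21, 19, 20, 13, 20, 22]
122 [20, 21, 20, 65, 114, 136, 139, 136, 137, 137, 138, 139, 139, 141, 140, 136, 103, 47, 19, 22, 23, 13, 20, 22]
138 [105, 104, 103, 112, 137, 166, 188, 194, 189, 182, 175, 163, 143, 130, 122, 121, 130, 142, 154, 169, 186, 194, 184, 160, 133, 128, 138, 150]
139 [101, 100, 100, 120, 155, 184, 197, 197, 187, 179, 176, 171, 161, 151, 144, 132, 126, 129, 134, 149, 169, 178, 170, 148, 118, 104, 114, 127]
140 [96, 96, 99, 120, 157, 185, 199, 201, 193, 180, 174, 170, 165, 158, 149, 135, 128, 126, 129, 138, 149, 151, 145, 134, 119, 111, 113, 120]
141 [94, 94, 96, 114, 147, 175, 190, 199, 198, 189, 175, 167, 163, 154, 142, 134, 131, 133, 135, 138, 137, 134, 131, 135, 139, 143, 141, 141]
142 [91, 92, 100, 116, 142, 161, 175, 189, 196, 192, 184, 176, 172, 160, 145, 139, 139, 140, 139, 137, 132, 130, 133, 147, 162, 171, 171, 167]
143 [93, 107, 126, 144, 158, 162, 163, 171, 180, 183, 184, 183, 180, 166, 151, 145, 144, 143, 139, 133, 126, 127, 136, 156, 175, 185, 185, 183]
144 [122, 144, 164, 178, 183, 177, 165, 156, 158, 163, 170, 176, 173, 159, 146, 145, 145, 142, 135, 125, 117, 117, 131, 154, 174, 184, 187, 189]
```

Call:
arm_command(
  plan="0 -0.002 0.001 0 0 0 0; 0 0 0 -0.04 0 0 0; 0 0 0 -0.03 0 0 0; 0 0 0 0 0 0 0; 0 0 0 0 0 0 0",
)

```text
t: 14.18
ee_pos: [0.4761, 0.0889, 0.2965]
tcp_rot: [0.691, 3.064, -0.0]
wrist_force: [-0.5, 0.2, -0.3]
grip_width: 0.0211
```

```bash
python3 look.py scene s11 200 100 80 60; python3 look.py wrist w11 220 150 160 120
python3 - <<'E'
from h import *
c=load("s11.npz");im=c["image"];hsv=cv2.cvtColor(im,cv2.COLOR_RGB2HSV)
for r in range(122,136): print(r,hsv[r,226:254,1].tolist())
E
```

```text
{'t': 14.175, 'joint_pos': [-1.1917, -0.0053, 0.8921, 1.9396, 0.0051, 1.2047, 0.8258], 'ee_pos': [0.4761, 0.0889, 0.2965], 'tcp_rot': [0.6908, 3.0638, -0.0004], 'wrist_force': [-0.4607, 0.163, -0.2524], 'ft_torque': [-0.0219, -0.0555, -0.0285], 'grip_width': 0.0211}
{'t': 14.225, 'joint_pos': [-1.1917, -0.0055, 0.892, 1.9395, 0.0051, 1.2047, 0.8258], 'ee_pos': [0.4762, 0.0889, 0.2967], 'tcp_rot': [0.6907, 3.0637, 0.0001], 'wrist_force': [0.1311, 1.3773, -1.3832], 'ft_torque': [-0.0341, 0.0408, -0.0263], 'grip_width': 0.0212}
122 [23, 22, 22, 25, 24, 17, 7, 34, 45, 18, 2, 4, 4, 4, 4, 4, 8, 15, 21, 24, 26, 24, 25, 13, 20, 22, 20, 21]
123 [22, 22, 22, 21, 24, 19, 9, 40, 57, 24, 4, 4, 4, 6, 4, 4, 6, 9, 14, 22, 23, 27, 23, 15, 22, 20, 21, 21]
124 [22, 20, 21, 23, 26, 21, 11, 48, 70, 36, 4, 2, 4, 4, 4, 2, 8, 25, 34, 24, 18, 23, 20, 16, 22, 21, 21, 21]
125 [22, 22, 23, 25, 26, 21, 26, 69, 86, 42, 9, 4, 4, 4, 4, 2, 20, 57, 78, 58, 26, 23, 17, 17, 23, 22, 20, 21]
126 [24, 23, 25, 25, 24, 21, 53, 93, 101, 52, 11, 2, 4, 2, 2, 4, 29, 78, 105, 84, 38, 17, 17, 20, 20, 20, 21, 21]
127 [23, 25, 25, 
[... 412 characters left out ...]
 127, 130, 133, 136, 139, 136, 113, 55, 19, 25, 25, 25, 25, 25, 25]
131 [24, 25, 25, 23, 24, 20, 70, 120, 133, 133, 133, 134, 136, 136, 139, 138, 139, 140, 136, 109, 52, 22, 26, 26, 26, 27, 27, 25]
132 [25, 25, 23, 23, 22, 18, 52, 105, 130, 137, 139, 137, 138, 139, 139, 140, 139, 133, 115, 81, 38, 27, 27, 27, 27, 27, 27, 25]
133 [25, 25, 23, 21, 22, 18, 30, 77, 107, 123, 130, 138, 138, 140, 141, 139, 131, 100, 60, 29, 22, 26, 27, 26, 26, 25, 25, 25]
134 [26, 22, 22, 24, 24, 20, 18, 31, 61, 89, 112, 133, 137, 137, 138, 137, 119, 74, 33, 15, 13, 20, 24, 26, 26, 24, 23, 24]
135 [26, 24, 24, 24, 27, 22, 10, 14, 38, 69, 99, 123, 133, 135, 133, 132, 119, 79, 41, 21, 11, 14, 21, 23, 24, 25, 25, 25]
```

View pics/s11.png

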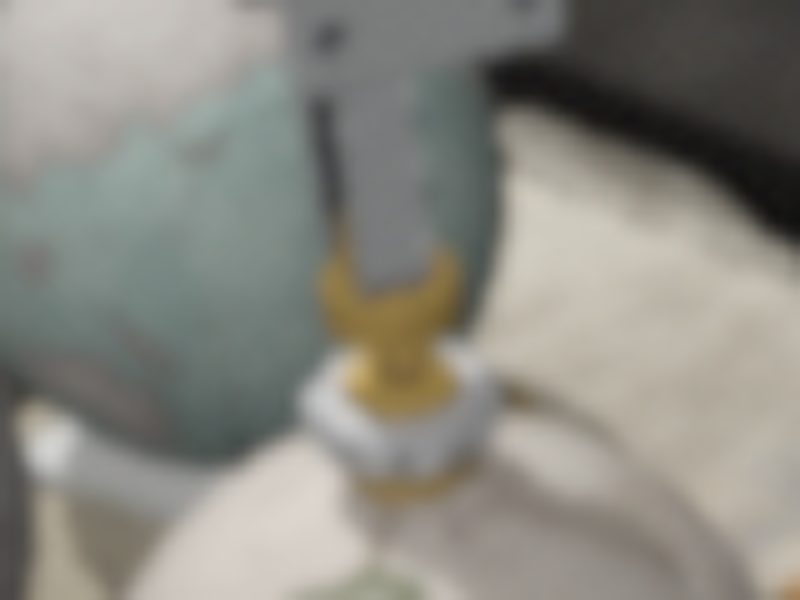

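View pics/w11.png

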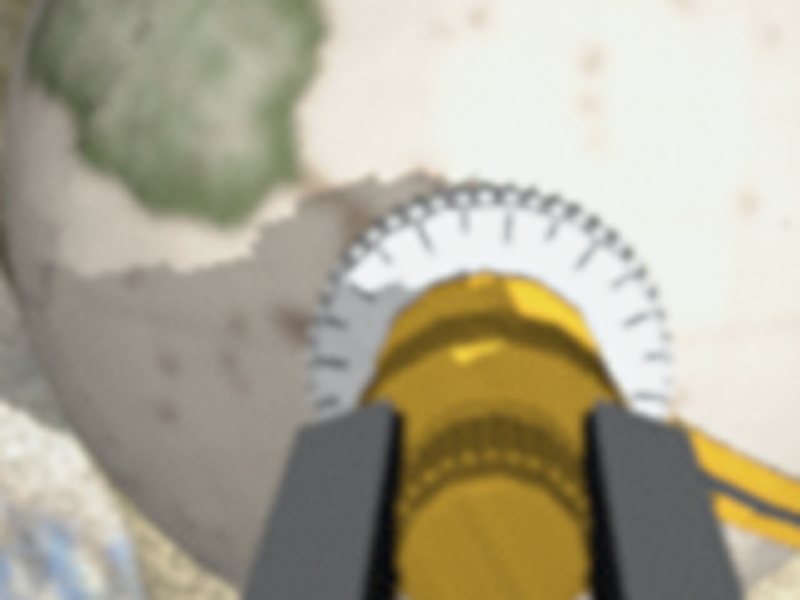

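Call:
arm_command(
  plan="0 0 0 -0.01 0 0 0; 0 0 0 -0.01 0 0 0; 0 0 0 -0.005 0 0 0; 0 0 0 0 0 0 0",
)

```text
t: 14.78
ee_pos: [0.4758, 0.0889, 0.2863]
tcp_rot: [0.691, 3.064, -0.0]
wrist_force: [-0.8, -0.2, -0.2]
grip_width: 0.0211
```

Call:
arm_command(
  plan="0 0 0 -0.005 0 0 0; 0 0 0 -0.005 0 0 0; 0 0 0 0 0 0 0",
)

```text
t: 15.15
ee_pos: [0.4759, 0.089, 0.2823]
tcp_rot: [0.691, 3.064, -0.0]
wrist_force: [-1.1, 0.1, -2.6]
grip_width: 0.0214
```

```bash
python3 look.py scene s12 200 100 80 60; python3 look.py wrist w12 220 150 160 120
```

```text
{'t': 15.15, 'joint_pos': [-1.1866, 0.0127, 0.898, 1.9605, -0.0104, 1.1728, 0.8428], 'ee_pos': [0.4759, 0.089, 0.2823], 'tcp_rot': [0.6907, 3.0642, -0.0], 'wrist_force': [-1.1321, 0.1135, -2.5743], 'ft_torque': [0.1011, 0.3405, -0.0021], 'grip_width': 0.0214}
{'t': 15.2, 'joint_pos': [-1.1866, 0.0127, 0.8979, 1.9605, -0.0104, 1.1729, 0.8428], 'ee_pos': [0.4758, 0.089, 0.2823], 'tcp_rot': [0.6906, 3.0643, -0.0003], 'wrist_force': [-1.4708, 0.0914, -3.7167], 'ft_torque': [0.183, 0.2776, 0.0529], 'grip_width': 0.0213}
```

View pics/s12.png

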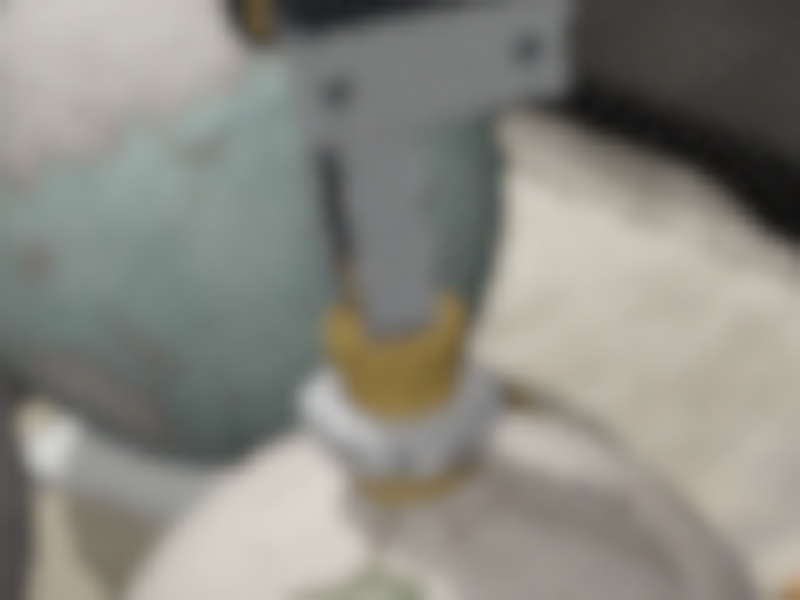

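View pics/w12.png

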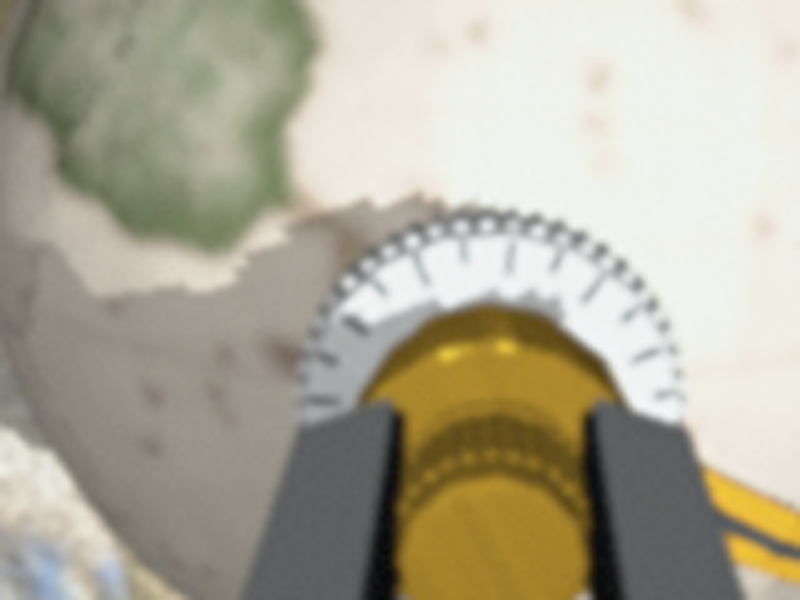

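Call:
arm_command(
  plan="0 0 0 -0.005 0 0 0; 0 0 0 -0.005 0 0 0; 0 0 0 0 0 0 0",
)

```text
t: 15.62
ee_pos: [0.4758, 0.0889, 0.2786]
tcp_rot: [0.691, 3.064, -0.0]
wrist_force: [-5.9, -0.9, 6.0]
grip_width: 0.0215
```

Call:
arm_command(
  plan="0 -0.002 0 -0.004 0 0 0; 0 0 0 0 0 0 0; 0 0 0 0 0 0 0",
)

```text
t: 16.0
ee_pos: [0.4759, 0.0889, 0.2784]
tcp_rot: [0.691, 3.063, 0.002]
wrist_force: [-11.1, -3.5, 30.7]
grip_width: 0.0211
```

```bash
python3 look.py wrist w13; python3 look.py scene s13 200 100 80 60; python3 -c "
import cv2;i=cv2.imread('pics/w13.png');cv2.imwrite('pics/w13z.png',cv2.resize(i[170:290,240:400],None,fx=5,fy=5,interpolation=2))"
```

```text
{'t': 16.0, 'joint_pos': [-1.1851, 0.0166, 0.8995, 1.9669, -0.0147, 1.1624, 0.8473], 'ee_pos': [0.4759, 0.0889, 0.2784], 'tcp_rot': [0.6909, 3.0632, 0.0021], 'wrist_force': [-11.0654, -3.4512, 30.7139], 'ft_torque': [-1.0016, 2.7222, -0.0701], 'grip_width': 0.0211}
{'t': 16.05, 'joint_pos': [-1.185, 0.0166, 0.8995, 1.9669, -0.0147, 1.1624, 0.8473], 'ee_pos': [0.476, 0.0889, 0.2784], 'tcp_rot': [0.6909, 3.0631, 0.0021], 'wrist_force': [-10.6791, -3.6813, 29.9312], 'ft_torque': [-0.9411, 2.7162, -0.0099], 'grip_width': 0.0214}
```

View pics/w13z.png

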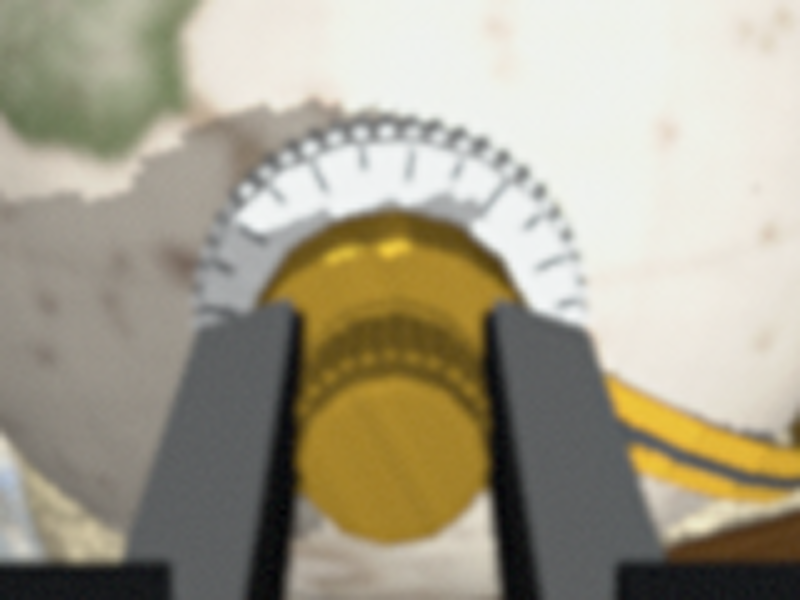

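View pics/s13.png

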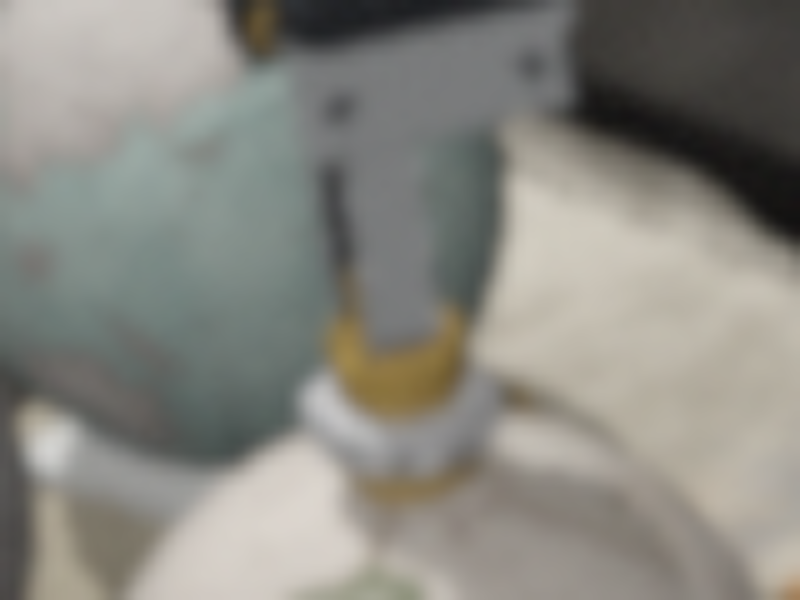

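```bash
python3 -c "
from bench import *
print(state()['wrist_force'],state()['grip_width']);print(sign_off())"
```

```text
[-10.43812361  -3.85074328  30.41660325] 0.02142199724646961
the job is handed in; nothing more can be done
None
```

I set the hour dial, fitted the smaller cap on the stud, and handed the job in at about 16 s with the fingers still gripping the cap and pressing it down.

- **Dial:** I gripped the rim and turned it about 61° clockwise, which is two clicks, then let it settle. The picture taken after release showed the pointer at about 24–28° and the meridian rib at about 24–27°, so they line up. With the cap on, the dial's tick marks had not moved, but a finger hid the pointer itself.
- **Cap:** I took the smaller cap by its knob (38 mm skirt measured). The tool stopped at 0.2784 m, against 0.2787 m expected with the cap fully home. Just below 4 mm the upward force had gone, with about 3 N pulling down, which fits the snap. It then met a hard stop and held about 30 N downward.
- **Not seen directly:** I never read the 8–14 N peak from the barbs, because it fell between readings. At the end there was also a sideways force of about 11 N that I did not remove.
- **Other things:** I did not touch the wider cap, the eraser or the ink jar, but I did not measure them again at the end.

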